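Index the swivel stand and bolt it

TASK

The bike lock is strapped to the clicking swivel head of the sloping stand. Turn the head, click by click, until its pointer stands at the one long mark on the deck (six clicks from its end stop, 90 degrees), then push the index bolt fully in to lock the head there. Leave the other things on the bench where they are.

Things in the scene. Friction and masses are not known exactly. Their poses are not given: they have to be found in the camera images.
- swivel (a joint): angle of the swivel head about the deck normal (rad), counter-clockwise seen from above; 0 = first notch, at the end stop, then a notch every 0.2618 (15 degrees) up to 2.356. The long mark is notch 6, at 1.571; the start is in notch 1, 2 or 3. A spring ball holds each notch: about 0.18 N m lifts it over to the next; let go in between, the head snaps into the nearer notch
- lock_center (a point): centre of the silver bike lock body, a bar 165 x 34 x 36 high, turning with the head; on the swivel axis, 66 above the deck, 48 above the head's disc (152 across). x along the bar, z = deck normal = swivel axis, leaning 30 degrees from vertical towards the robot. Straps 14 long, 44 wide sit 45 either side: the middle 62 mm is free to grip across the 34. The bar's ends are free and may be pushed
- bolt (a joint): travel of the index bolt (m): 0 = fully out, as at the start; 0.024 = fully in, its nose between two teeth of the head. It slides up the slope towards the swivel axis with about 2 N of friction, stays where it is left, and goes in only while the head sits in a notch
- bolt_plate (a point): centre of the upright steel plate that pushes the bolt: 8 thick (x), 44 wide (y), 44 mm high (z), centre 24 mm above the deck; at the deck's low edge, nearest the robot, 125 mm from the swivel axis when out. x = pushing direction, up the slope to the axis, z = deck normal. Behind it (-x) the deck runs on 40 mm, and nothing stands there
- long_mark (a point): top of the one long mark, a dark steel ridge 32 x 6 x 9 mm on the deck, straight up the slope from the swivel axis, its middle 95 mm from it; the other nine marks are fine short lines. The pointer is a dark raised bar on the disc, pointing outward at right angles to the lock body (towards its -y)
- bowl: blue bowl of keys, 150 mm across, 55 high; origin under its centre. Leave it
- spray_bottle: glass spray bottle with white push top, 66 mm across, 178 high; origin under its centre. Leave it
- tray: wooden tray with sliding lid, 170 x 100 x 53 mm; origin under its centre. Leave it
- polish_tin: round flat tin, 76 mm across, 26 high, beside the stand; origin under its centre. Leave it
- shoe_brush: wooden shoe brush, 150 x 45 x 42 mm, beside the stand; origin under its centre. Leave it
- shoe_horn: flat steel shoe horn with wooden grip, 215 x 36 x 10 mm; origin under its middle. Leave it

How it is judged:
By the outcome, as a careful person would: the job done as asked, in the order asked, and still so for the second after the job is handed in, with the robot touching nothing.
It also fails if it takes over 51 s, if anything falls off the work surface, if the arm or the gripper's body presses on something with over 40 N, if the wrist force passes 120 N, or if a joint passes its speed limit or range.

ROBOT

A 6-joint arm with a two-finger parallel gripper is mounted at the origin on the work surface. World frame = base frame: x ahead of the robot, y to its left, z up, the work surface at z = 0. Lengths are in m, angles in rad, forces in N, time in s.
With the tool pointing down it reaches from about 0.35 to 0.775 m from the base axis. Payload 7.3 kg.
Tool frame: the origin (TCP) lies between the finger pads; the fingertips stand 25 mm ahead of it and the grasp point (between the pads) lies 6 mm ahead of it; y points along the fingers, z is the direction in which the jaws open and shut, and the axes are right-handed (so a half turn about y gives the same grasp; the last joint's range is limited). The gripper opens to 92 mm and grips with 3 to 60 N. Pads are 19 mm wide; open, the fingers measure 130 mm over their backs; the gripper's body (75 mm by 190 mm) begins 47 mm behind the grasp point.
Start: joints at [1.067, 0.342, 1.524, -0, 1.275, -0.146], TCP at [0.184, 0.492, 0.252] pointing down, gripper open.
Joint ranges: [-2.53, 2.53], [-0.77, 2.02], [0.04, 2.7], [-1, 4.14], [0.28, 2.66], [-3.11, 3.11]. Speed limits (rad/s): [2.57, 2.57, 3.14, 3.14, 3.14, 3.14].

INTERFACE

Orientations are given as [roll, pitch, yaw] about the fixed x, y, z axes, in that order (R = Rz(yaw) Ry(pitch) Rx(roll)).
In Python, from cell import sensors, read_camera, hand_in gives the robot as it stands. The module is installed in compiled form; this text tells all that it offers.
- The arm moves only by the tool send_rows, never from a script. Its argument "motion" is a list that holds one entry, the list of rows, each a list of 4 numbers: the shift along the tool's x, y, z in m, then the turn about the tool's y in degrees. In form: [[[tx, ty, tz, twist], ...]]. A call has 1 to 8 rows; each row is the pose to reach, as a shift and turn from the pose measured when the call began, along the tool's axes at that moment; what a row does not reach only later rows make up. A row lasts 1/10 s, in which the tool goes at most 50 mm and 8.59 degrees, less where a joint would pass 70% of its speed; a pose out of reach is approached as far as the arm can. A call with a gripper value outside its range is refused whole. "gripper" is the opening, from 0 (shut) to 1 (fully open), set as the call begins (left out, the last holds). The fingers move at their own pace and stop on an object; "grip_force" is the grip in N (left out, the last holds). Time passes only in rows, so rows that repeat a pose let the fingers close. It gives the time, the measured TCP pose, the force and the opening at its end, in the units of the state.
- sensors.observe(): the state, without advancing time (a new reading comes with each control period).
- read_camera(name): name is "scene" or "top"; returns a dict with "frame" (384x512x3 uint8, red, green, blue), "fx", "fy", "cx", "cy" (pixels), "distortion" ([k1, k2, p1, p2, k3] as OpenCV has them; the pictures are not rectified), "extrinsics" (4x4, takes a point from world to camera coordinates). Camera axes: x right, y up, looking along -z (the intrinsics and any distortion apply to the point x, -y, -z); pixel columns grow to the right and rows downward; lengths in m; the calibration is good to about 2 mm. A picture is of the moment at which its call begins. There is no depth.
- hand_in(): hands the job in, once; it reports no verdict.
The state is a dict: "time": time; "qpos": joint angles; "qvel": joint speeds; "joint_efforts": joint torques, N m; "tool_pos": TCP position; "tool_rot": TCP orientation; "contact_force": force on the tool from outside, world axes, zero at the start; "torque": the same for the moment, N m; "opening": finger opening in m.
Only numpy, scipy, OpenCV 4.12 (cv2) and the standard library are available. Lean on these libraries where they do the work, as an engineer would, in place of code of your own. Each camera call takes 0.05 s, during which the arm holds its last target.

## Working session

There is one attempt and no reset: what is moved stays moved. The work goes in short steps, Python scripts to look and compute and a tool call to move; the robot and the scene stay as the last step left them, time stands still between calls to the robot, and variables do not carry over. Pictures are saved under pics/ and viewed, and the job is handed in when it is done.

Besides the shell and the picture viewer there is one more tool, called after "Call:" as name(argument=value, ...) on one line, values as JSON. send_rows: Moves the arm, as the interface text tells. Its arguments: {"type":"object","properties":{"motion":{"type":"array"},"gripper":{"type":"number"},"grip_force":{"type":"number"}},"required":["motion"]}

```bash
mkdir -p pics; python3 - <<'E'
from cell import sensors, read_camera
import cv2, numpy as np
print(sensors.observe())
for n in("scene","top"):
    c=read_camera(n); f=c["frame"]; cv2.imwrite(f"pics/{n}0.png",cv2.resize(f[:,:,::-1],(800,600),interpolation=cv2.INTER_CUBIC))
    print(n,c["fx"],c["fy"],c["cx"],c["cy"],c["distortion"]); print(np.round(c["extrinsics"],4).tolist())
E
```

```text
{'time': 0.0, 'qpos': array([ 1.06705661e+00,  3.42718179e-01,  1.52503130e+00,  1.46277639e-05,
        1.27540606e+00, -1.45960226e-01]), 'qvel': array([-4.50141322e-05,  2.56075187e-04, -5.65638367e-04, -3.11875251e-05,
       -6.04574293e-04, -1.88561525e-04]), 'joint_efforts': array([ 2.74539962e-04, -4.31253433e+01, -2.44212574e+01,  7.18394620e-02,
        5.61128114e-02, -1.38628261e-04]), 'tool_pos': array([0.18362408, 0.49143781, 0.25104231]), 'tool_rot': array([-1.57234056e+00,  2.41148974e-04, -3.57783943e-01]), 'contact_force': array([-0.83492566,  0.13774201,  0.12327768]), 'torque': array([-0.02042581,  0.01551721, -0.03610733]), 'opening': 0.09176975703458198}
scene 471.11997466944626 471.11997466944626 262.1623237477917 191.59113718769578 [-0.13409934  0.          0.          0.          0.        ]
[[-0.5129, 0.8583, 0.015, 0.2742], [-0.6157, -0.38, 0.6903, 0.2736], [0.5982, 0.3448, 0.7234, -1.7674], [0.0, 0.0, 0.0, 1.0]]
top 445.5732328828615 445.5732328828615 261.9319927710616 192.45755069628223 [-0.00937824  0.          0.          0.          0.        ]
[[-0.0293, -0.9995, 0.014, 0.0033], [0.9961, -0.028, 0.0836, -0.5652], [-0.0832, 0.0164, 0.9964, -1.1598], [0.0, 0.0, 0.0, 1.0]]
```

View pics/scene0.png

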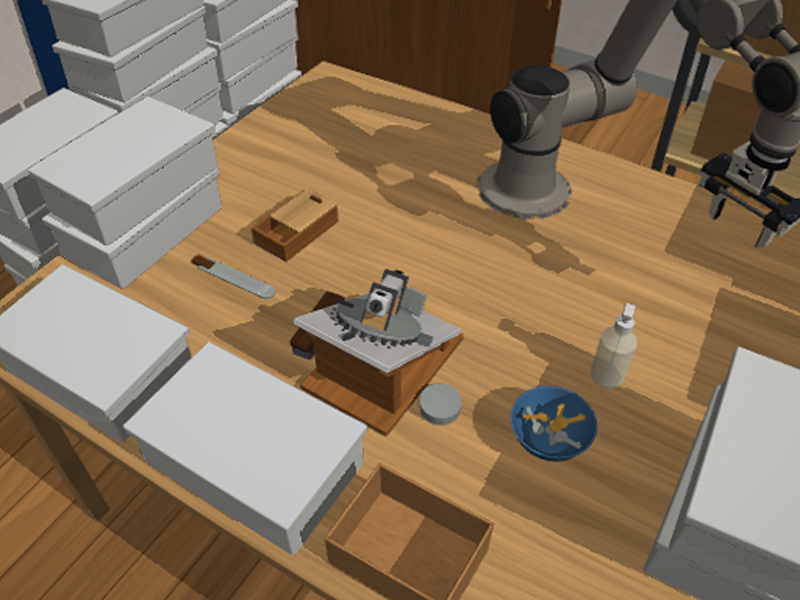

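View pics/top0.png

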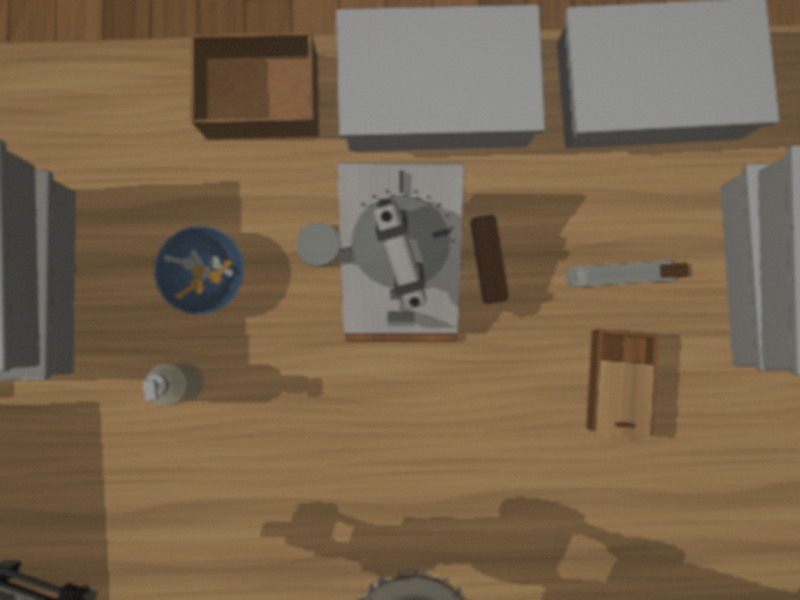

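```bash
cat > h.py <<'E'
import cv2, numpy as np
from cell import sensors, read_camera
def cam(n):
    c=read_camera(n); K=np.array([[c["fx"],0,c["cx"]],[0,c["fy"],c["cy"]],[0,0,1.]]); return c["frame"],K,np.array(c["distortion"]),np.array(c["extrinsics"])
F=np.diag([1,-1,-1.])
def proj(P,K,d,E):
    P=np.atleast_2d(P); R=F@E[:3,:3]; t=F@E[:3,3]
    return cv2.projectPoints(P.astype(float),cv2.Rodrigues(R)[0],t,K,d)[0][:,0]
def tri(ob):  # list of (uv,K,d,E)
    A=[];b=[]
    for uv,K,d,E in ob:
        R=F@E[:3,:3];t=F@E[:3,3]
        q=cv2.undistortPoints(np.array([[uv]],float),K,d)[0,0]; v=R.T@np.r_[q,1];v/=np.linalg.norm(v);o=-R.T@t
        M=np.eye(3)-np.outer(v,v);A.append(M);b.append(M@o)
    x=np.linalg.lstsq(np.vstack(A),np.hstack(b),rcond=None)[0]
    return x,[np.linalg.norm(M@x-c)*1000 for M,c in zip(A,b)]
def crop(n,x0,y0,w,h,s,name):
    f=cam(n)[0][y0:y0+h,x0:x0+w,::-1]; cv2.imwrite(f"pics/{name}.png",cv2.resize(f,None,fx=s,fy=s,interpolation=cv2.INTER_CUBIC))
E
python3 - <<'E'
from h import *
crop("top",205,95,110,130,4.6,"t1"); crop("scene",180,160,130,120,5,"s1")
E
```

```text
(no output)
```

View pics/t1.png

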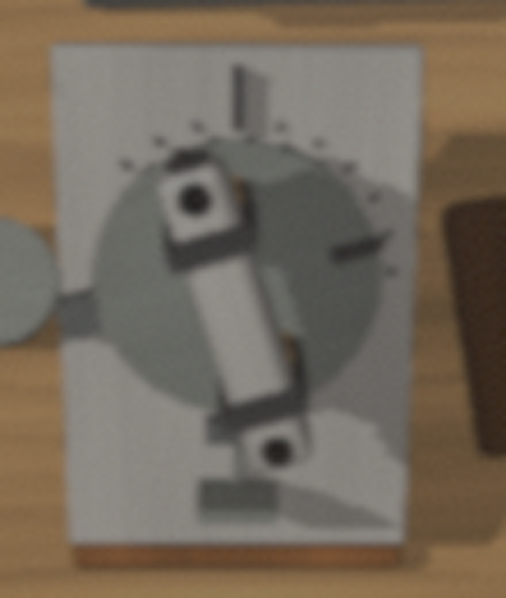

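View pics/s1.png

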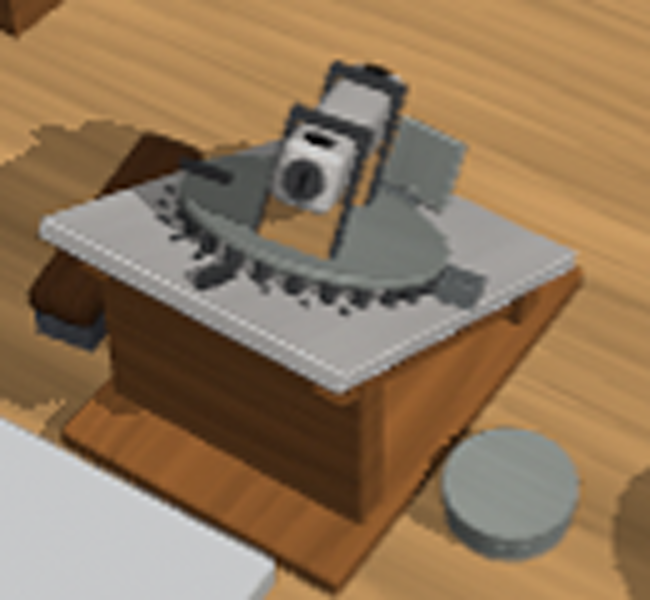

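```bash
python3 - <<'E'
from h import *
t=cam("top")[1:];s=cam("scene")[1:]
T=lambda x,y:(np.array([205+(x+.5)/4.6-.5,95+(y+.5)/4.6-.5]),)+t
S=lambda x,y:(np.array([180+(x+.5)/5-.5,160+(y+.5)/5-.5]),)+s
pts={}
for n,a,b in [("UR",(423,46),(42,222)),("UL",(53,46),(340,382)),("LL",(71,545),(576,258)),("plateTL",(200,480),(463,150)),]:
    x,e=tri([T(*a),S(*b)]);pts[n]=x;print(n,x.round(4),np.round(e,1))
UR,UL,LL=[pts[k] for k in("UR","UL","LL")]
u=UL-LL;L=np.linalg.norm(u);u/=L;w=UL-UR;print(L,np.linalg.norm(w),"slope",np.degrees(np.arcsin(u[2])),"yaw",np.degrees(np.arctan2(u[1],u[0])), np.degrees(np.arctan2(-w[0],w[1])))
E
```

```text
UR [ 0.7561 -0.0966  0.1786] [1.3 1.3]
UL [0.7622 0.0912 0.1762] [0.1 0.1]
LL [0.5129 0.0992 0.0311] [0.5 0.5]
plateTL [0.5401 0.0282 0.1099] [5.8 5.8]
0.2885824707564726 0.18795526864120635 slope 30.185263137398998 yaw -1.8476984999942596 -1.858847709664589
```

```bash
cat >> h.py <<'E'
def frame(O,yaw):
    c,s=np.cos(yaw),np.sin(yaw);Rz=np.array([[c,-s,0],[s,c,0],[0,0,1]])
    u=Rz@np.array([np.cos(np.pi/6),0,.5]);l=Rz@np.array([0,1.,0]);n=np.cross(u,l)
    return np.array(O),np.column_stack([u,l,n])   # cols: upslope,left,normal
def bar(phi):  # lock frame in deck frame
    c,s=np.cos(phi),np.sin(phi);return np.array([[c,-s,0],[s,c,0],[0,0,1]])
def model(notch):
    B=bar(np.radians(15*notch));P={}
    P["mark"]=[[.111,0,.009],[.079,0,.009]]
    P["plate"]=[[-.129,.022,.046],[-.129,-.022,.046],[-.121,-.022,.046],[-.121,.022,.046],[-.129,.022,.002],[-.129,-.022,.002]]
    P["bar"]=[B@np.array([x*.0825,y*.017,h]) for h in(.084,.048) for x,y in((1,1),(1,-1),(-1,-1),(-1,1))]
    P["disc"]=[[.076*np.cos(a),.076*np.sin(a),.018] for a in np.arange(0,6.28,.3)]
    P["ptr"]=[B@np.array([0,-.07,.02])]
    return P
def overlay(n,O,yaw,notch,x0,y0,w,h,s,name):
    f,K,d,E=cam(n);im=cv2.resize(f[y0:y0+h,x0:x0+w,::-1],None,fx=s,fy=s,interpolation=cv2.INTER_CUBIC)
    O,R=frame(O,yaw);cols=dict(mark=(0,0,255),plate=(0,255,0),bar=(255,0,255),disc=(255,255,0),ptr=(0,255,255))
    M=model(notch)
    M["deck"]=[[.119,.095,0],[.119,-.095,0],[-.169,-.095,0],[-.169,.095,0]]
    for k,P in M.items():
        q=proj(O+np.array(P)@R.T,K,d,E)
        for p in q: cv2.circle(im,(int((p[0]+.5-x0)*s),int((p[1]+.5-y0)*s)),3,cols.get(k,(0,128,255)),-1)
    cv2.imwrite(f"pics/{name}.png",im)
E
python3 - <<'E'
from h import *
UR=np.array([.7561,-.0966,.1786]);UL=np.array([.7622,.0912,.1762]);LL=np.array([.5129,.0992,.0311])
yaw=np.radians(-1.85);_,R=frame([0,0,0],yaw)
O=np.mean([UR-R@[.119,-.095,0],UL-R@[.119,.095,0],LL-R@[-.169,.095,0]],0);print(O)
overlay("top",O,yaw,1,205,95,110,130,4.6,"t2");overlay("scene",O,yaw,1,180,160,130,120,5,"s2")
E
```

```text
[6.56136170e-01 2.59536936e-04 1.17133333e-01]
```

View pics/t2.png

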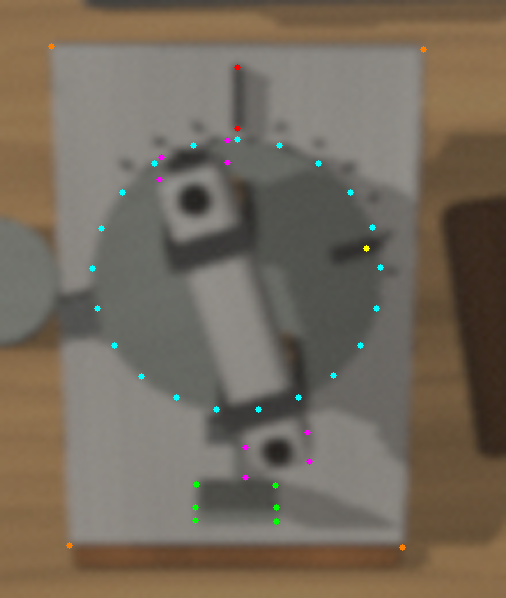

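View pics/s2.png

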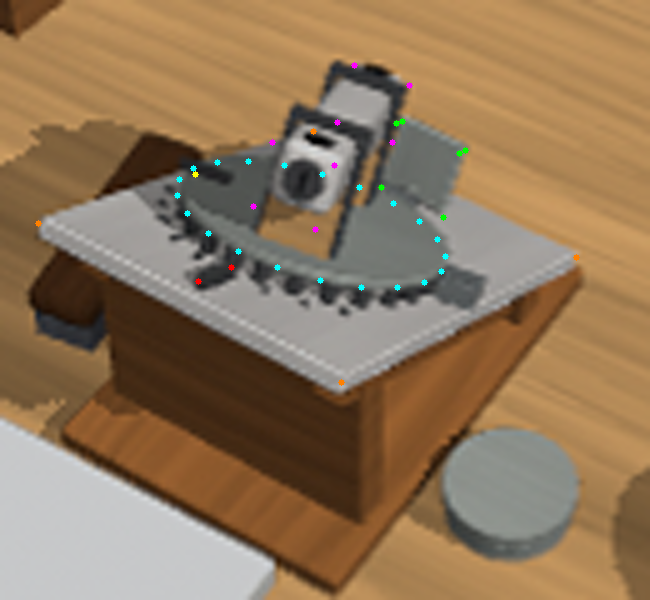

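```bash
cat > path.py <<'E'
from h import *
O,R=frame([.656,.0005,.117],np.radians(-1.85))
def tipc(phi,r,h,gap=0,hx=.0095,hy=.019):
    B=R@bar(np.radians(phi)); nf=-B[:,1]
    P=O+B@np.array([r,-.017,h]); nh=np.r_[nf[:2],0]/np.linalg.norm(nf[:2])
    # finger tip rect: corner that touches; place so that touching corner is at P(+gap)
    c=np.array([-np.sign(nf[0])*hx,-np.sign(nf[1])*hy,0]) 
    return P+nh*gap-c
E
python3 - <<'E'
from path import *
t=cam("top")[1:];s=cam("scene")[1:]
print(tri([(np.array([340,137])*.64,)+t,(np.array([367,432])*.64,)+s]))
o=sensors.observe();print(o["tool_pos"])
for g in(.04,.012):print(g,tipc(15,.07,.06,g)+[0,0,.025])
for phi in (15,22.5,30,40,50,60,70,75,80,83,85,87,90):
    print(phi,(tipc(phi,.068,.060)+[0,0,.025]).round(4))
E
```

```text
(array([0.83085522, 0.09458328, 0.0893365 ]), [np.float64(1.12566356559402), np.float64(1.125663565594067)])
[0.18384277 0.49175481 0.25173835]
0.04 [ 0.70568366 -0.05708544  0.22996889]
0.012 [ 0.70023824 -0.02962006  0.22996889]
15 [ 0.6962 -0.0183  0.229 ]
22.5 [ 0.6959 -0.0092  0.2286]
30 [ 6.945e-01 -1.000e-04  2.277e-01]
40 [0.6911 0.0114 0.2255]
50 [0.686  0.022  0.2223]
60 [0.6793 0.0315 0.2183]
70 [0.6713 0.0394 0.2136]
75 [0.6669 0.0428 0.211 ]
80 [0.6623 0.0457 0.2082]
83 [0.6594 0.0472 0.2065]
85 [0.6574 0.0481 0.2054]
87 [0.6555 0.0489 0.2042]
90 [0.6524 0.05   0.2025]
```

```bash
cat >> path.py <<'E'
g=np.linspace(-1,1,41)
def ctr(phi,rc,h,gap=0,hx=.0095,hy=.019):
    B=R@bar(np.radians(phi)); nf=-B[:,1]; nh=np.r_[nf[:2],0]/np.linalg.norm(nf[:2])
    base=O+B@np.array([rc,-.017,h])
    X,Y=np.meshgrid(g*hx,g*hy);Q=np.stack([X.ravel(),Y.ravel(),0*X.ravel()],1)
    for t in np.arange(0,.06,.0005):
        # move centre along nh, keep tip height
        L=(base+nh*t+Q-O)@B
        lim=np.where((L[:,0]>.037)&(L[:,0]<.053),.022,np.where((L[:,0]>=.053)&(L[:,0]<.0825),.017,-1))
        pen=lim+L[:,1]
        if pen.max()<=0: break
    L2=L[np.argmin(np.where((L[:,0]<.0825),-L[:,1]-lim+.0,9))]
    return base+nh*(t+gap),L2
if __name__=="__main__":
    for phi in (15,22.5,30,40,50,60,70,75,80,83,85,87,90):
        rc=.070+.006*(phi-15)/75
        c,l=ctr(phi,rc,.060); print(phi,(c+[0,0,.025]).round(4),l.round(3))
E
python3 path.py
```

```text
15 [ 0.6924 -0.019   0.23  ] [ 0.065 -0.017  0.063]
22.5 [ 0.6949 -0.0092  0.2298] [ 0.068 -0.017  0.062]
30 [0.6964 0.0008 0.229 ] [ 0.071 -0.017  0.06 ]
40 [0.6964 0.0151 0.227 ] [ 0.075 -0.017  0.059]
50 [0.6935 0.0299 0.2239] [ 0.079 -0.017  0.058]
60 [0.6874 0.0445 0.2197] [ 0.082 -0.017  0.057]
70 [0.6771 0.0583 0.2147] [ 0.082 -0.017  0.058]
75 [0.6715 0.064  0.2119] [ 0.082 -0.017  0.059]
80 [0.6653 0.069  0.2089] [ 0.082 -0.017  0.059]
83 [0.6618 0.0716 0.207 ] [ 0.082 -0.017  0.059]
85 [0.6592 0.0732 0.2057] [ 0.082 -0.017  0.06 ]
87 [0.657  0.0746 0.2044] [ 0.082 -0.017  0.06 ]
90 [0.6532 0.0766 0.2025] [ 0.082 -0.017  0.06 ]
```

Call:
send_rows(motion=[[[0.02, -0.03, -0.01, -5], [0.05, -0.06, -0.025, -10], [0.09, -0.08, -0.045, -15], [0.13, -0.08, -0.065, -20.5], [0.17, -0.08, -0.085, -20.5], [0.215, -0.08, -0.107, -20.5], [0.26, -0.08, -0.129, -20.5], [0.3, -0.08, -0.15, -20.5]]], gripper=0, grip_force=20)

```text
time: 1.3
tool_pos: [0.4136, 0.2443, 0.3319]
tool_rot: [-1.571, -0.001, -0.0]
contact_force: [0.1, 0.2, -0.4]
opening: 0.0325
```

Call:
send_rows(motion=[[[0.035, 0, -0.038, 0], [0.07, 0, -0.075, 0], [0.103, 0, -0.11, 0], [0.136, 0, -0.145, 0], [0.17, 0, -0.18, 0], [0.203, 0, -0.215, 0], [0.236, 0, -0.25, 0], [0.265, 0, -0.28, 0]]])

```text
time: 2.1
tool_pos: [0.6796, -0.0379, 0.3317]
tool_rot: [-1.571, -0.001, -0.001]
contact_force: [1.5, 0.1, 0.6]
opening: 0.0008
```

Call:
send_rows(motion=[[[0.01, 0, -0.015, 0], [0.02, 0, -0.029, 0], [0.02, 0, -0.029, 0], [0.02, 0.03, -0.029, 0]]])

```text
time: 2.5
tool_pos: [0.7009, -0.0671, 0.3055]
tool_rot: [-1.572, -0.009, -0.002]
contact_force: [1.4, 1.4, 1.0]
opening: 0.0004
```

```bash
python3 - <<'E'
from path import *
print(sensors.observe()["tool_pos"],sensors.observe()["opening"])
crop("top",205,75,130,150,4,"t3"); crop("scene",170,120,150,140,4.2,"s3")
E
```

```text
[ 0.70091747 -0.0671349   0.30550166] 0.00042696542259971083
```

View pics/s3.png

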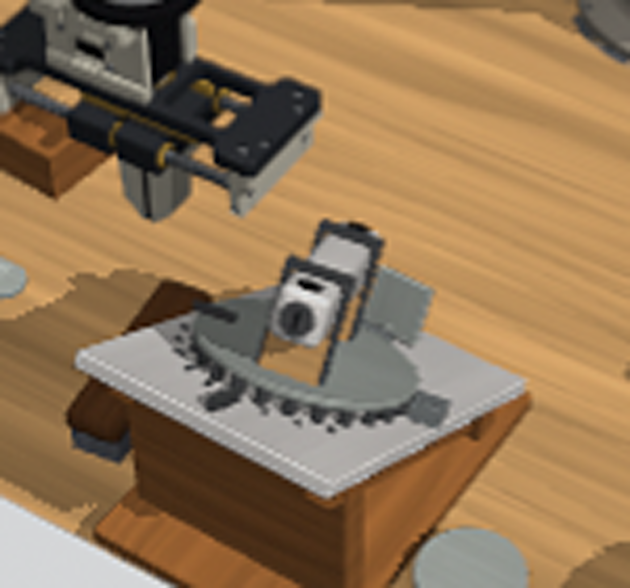

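Call:
send_rows(motion=[[[0, 0.03, 0, 0], [-0.004, 0.055, 0, 0], [-0.008, 0.0755, 0.003, 0], [-0.008, 0.0755, 0.012, 0]]])

```text
time: 3.0
tool_pos: [0.6876, -0.053, 0.2201]
tool_rot: [-1.568, 0.013, -0.001]
contact_force: [0.7, 0.0, -0.5]
opening: 0.0004
```

```bash
python3 - <<'E'
from path import *
print(sensors.observe()["tool_pos"],sensors.observe()["contact_force"])
crop("top",205,75,130,150,4,"t4"); crop("scene",170,120,150,140,4.2,"s4")
E
```

```text
[ 0.68756727 -0.05300595  0.22014517] [ 0.67490613  0.00414334 -0.48906357]
```

View pics/s4.png

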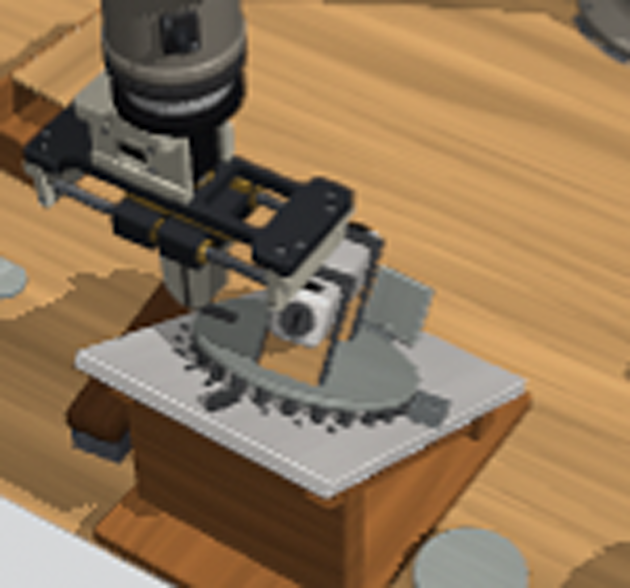

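```bash
python3 - <<'E'
from path import *
o=sensors.observe();print(o["tool_pos"],o["contact_force"],o["time"])
E
```

```text
[ 0.68964574 -0.05173598  0.223904  ] [ 0.5042391   0.145221   -0.51424442] 3.1
```

Call:
send_rows(motion=[[[0.003, -0.01, 0.008, 0], [0.005, -0.01, 0.016, 0], [0.006, -0.01, 0.022, 0], [0.006, -0.01, 0.026, 0]]])

```text
time: 3.5
tool_pos: [0.696, -0.0248, 0.2344]
tool_rot: [-1.568, 0.005, 0.002]
contact_force: [-0.7, -0.7, 0.4]
opening: 0.0004
```

Call:
send_rows(motion=[[[0, 0.003, 0.005, 0], [-0.001, 0.004, 0.01, 0], [-0.001, 0.005, 0.015, 0], [0, 0.005, 0.02, 0], [0, 0.0055, 0.025, 0], [0, 0.0055, 0.03, 0]]])

```text
time: 4.1
tool_pos: [0.6959, 0.0057, 0.2289]
tool_rot: [-1.568, 0.005, 0.002]
contact_force: [0.3, -0.4, 0.7]
opening: 0.0004
```

```bash
python3 - <<'E'
from path import *
o=sensors.observe();print(o["tool_pos"],o["contact_force"])
crop("top",205,75,130,150,4,"t5"); crop("scene",170,120,150,140,4.2,"s5")
E
```

```text
[0.69592998 0.00574618 0.22885285] [ 0.2838764  -0.42526057  0.65516218]
```

View pics/s5.png

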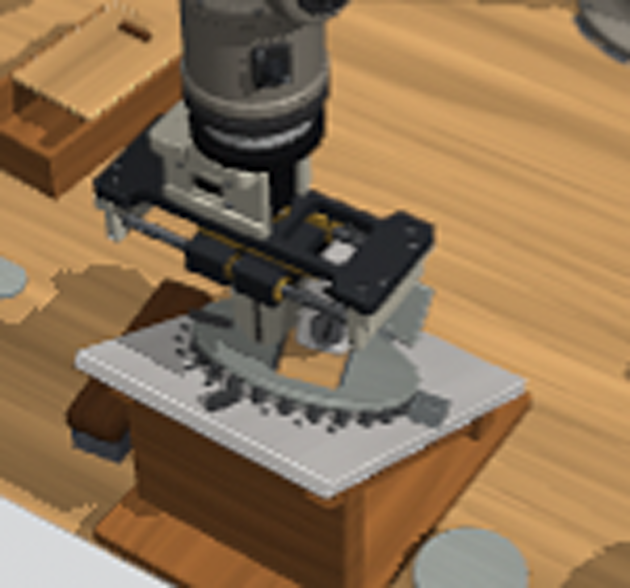

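View pics/t5.png

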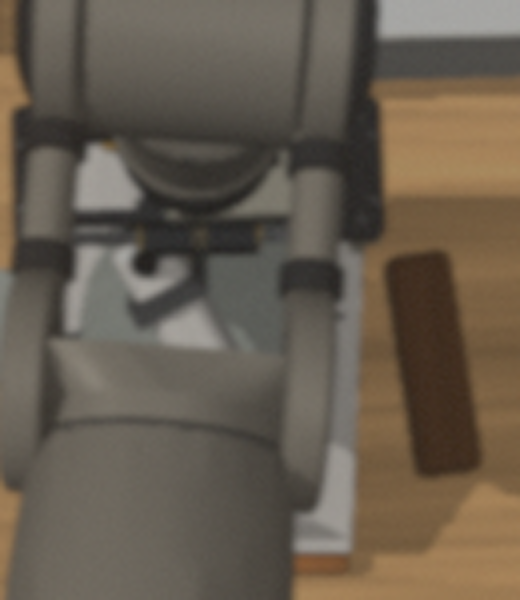

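Call:
send_rows(motion=[[[0, 0.001, 0.005, 0], [0.0005, 0.002, 0.0095, 0], [0, 0.0035, 0.0145, 0], [-0.001, 0.0045, 0.0195, 0], [-0.0025, 0.005, 0.0245, 0], [-0.0045, 0.0065, 0.03, 0], [-0.0065, 0.008, 0.0345, 0], [-0.0085, 0.009, 0.039, 0]]])

```text
time: 5.0
tool_pos: [0.6871, 0.0463, 0.2199]
tool_rot: [-1.567, 0.005, 0.003]
contact_force: [0.0, -0.5, 0.8]
opening: 0.0006
```

```bash
python3 - <<'E'
from path import *
o=sensors.observe();print(o["tool_pos"],o["contact_force"])
crop("scene",170,120,150,140,4.2,"s6");crop("top",205,75,130,150,4,"t6")
E
```

```text
[0.68707121 0.04628527 0.21992313] [ 0.02676656 -0.53148639  0.83394276]
```

View pics/s6.png

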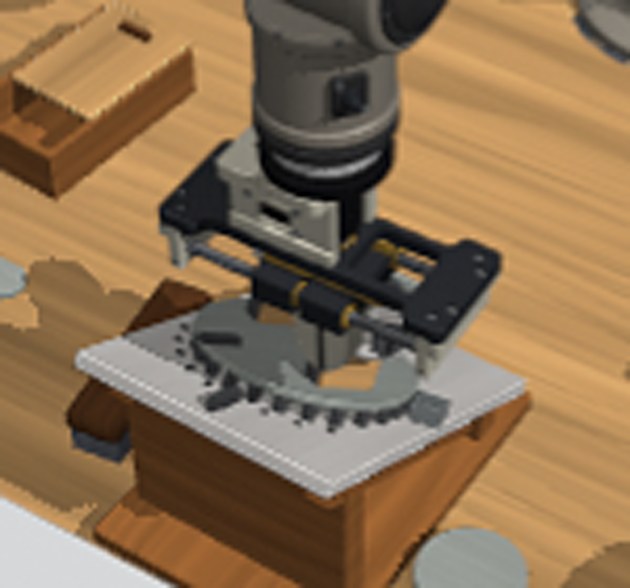

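View pics/t6.png

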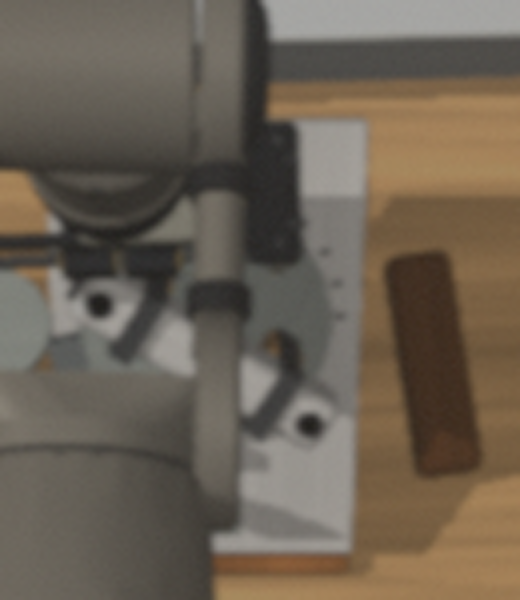

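Call:
send_rows(motion=[[[-0.003, 0.0015, 0.003, 0], [-0.006, 0.003, 0.007, 0], [-0.0085, 0.0045, 0.01, 0], [-0.0105, 0.0055, 0.0125, 0], [-0.013, 0.0065, 0.015, 0], [-0.0155, 0.008, 0.0175, 0]]])

```text
time: 5.7
tool_pos: [0.671, 0.0647, 0.212]
tool_rot: [-1.566, 0.006, 0.004]
contact_force: [3.2, -4.8, 3.1]
opening: 0.0003
```

```bash
python3 - <<'E'
from path import *
o=sensors.observe();print(o["tool_pos"],o["contact_force"])
overlay("scene",O,np.radians(-1.85),5,170,120,150,140,4.2,"s7");overlay("top",O,np.radians(-1.85),5,205,75,130,150,4,"t7")
E
```

```text
[0.67097886 0.06473151 0.21202214] [ 3.16875095 -4.8074183   3.12322328]
```

View pics/s7.png

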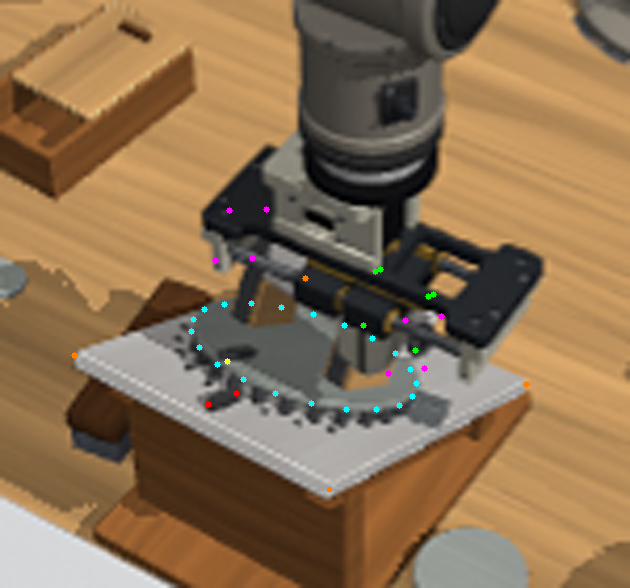

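View pics/t7.png

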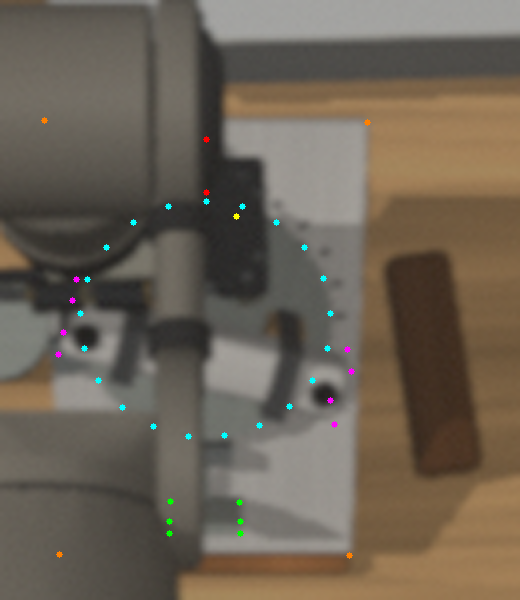

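Call:
send_rows(motion=[[[-0.002, 0.001, 0.0015, 0], [-0.004, 0.002, 0.003, 0], [-0.0055, 0.003, 0.0043, 0], [-0.007, 0.004, 0.0055, 0], [-0.009, 0.005, 0.007, 0], [-0.01, 0.0055, 0.0075, 0]]])

```text
time: 6.4
tool_pos: [0.6603, 0.0728, 0.2063]
tool_rot: [-1.566, 0.007, 0.005]
contact_force: [0.8, -1.6, 0.9]
opening: 0.0005
```

```bash
python3 - <<'E'
from path import *
o=sensors.observe();print(o["tool_pos"],o["contact_force"])
crop("scene",170,120,150,140,4.2,"s8");overlay("top",O,np.radians(-1.85),6,205,75,130,150,4,"t8")
E
```

```text
[0.66029616 0.07283892 0.20630364] [ 0.8368523  -1.60543684  0.88697869]
```

View pics/s8.png

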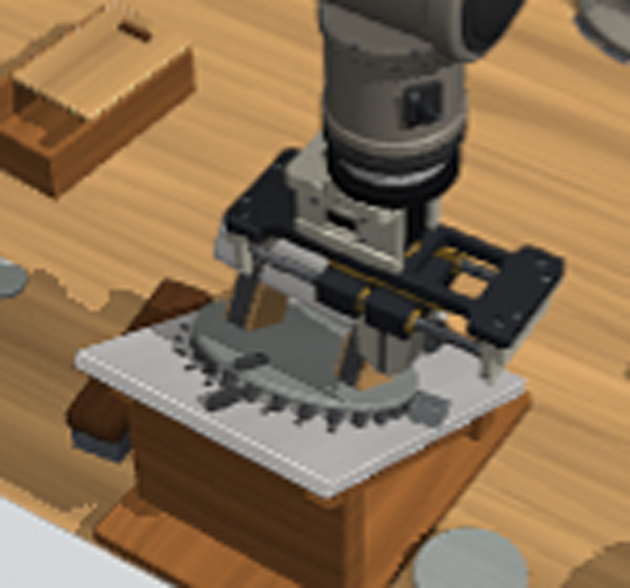

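View pics/t8.png

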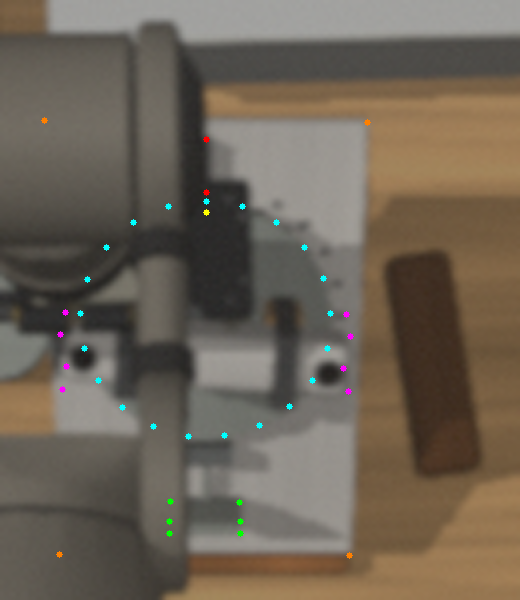

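Call:
send_rows(motion=[[[0.01, -0.005, 0, 0], [0.025, -0.015, 0, 0], [0.025, -0.05, 0, 0], [0.015, -0.09, 0, 0], [0.0, -0.12, 0.0, 0], [-0.04, -0.12, 0.015, 0], [-0.085, -0.12, 0.03, 0], [-0.13, -0.12, 0.045, 0]]])

```text
time: 7.3
tool_pos: [0.5289, 0.1172, 0.3272]
tool_rot: [-1.565, 0.008, 0.004]
contact_force: [0.5, 0.1, 0.3]
opening: 0.0004
```

```bash
python3 - <<'E'
from path import *
o=sensors.observe();print(o["tool_pos"],o["contact_force"],o["time"])
overlay("scene",O,np.radians(-1.85),6,170,120,150,140,4.2,"s9");crop("scene",170,120,150,140,4.2,"s9b");overlay("top",O,np.radians(-1.85),6,205,75,130,150,4,"t9")
E
```

```text
[0.52887909 0.11723413 0.32715012] [0.46535445 0.05966884 0.34385268] 7.3
```

View pics/s9.png

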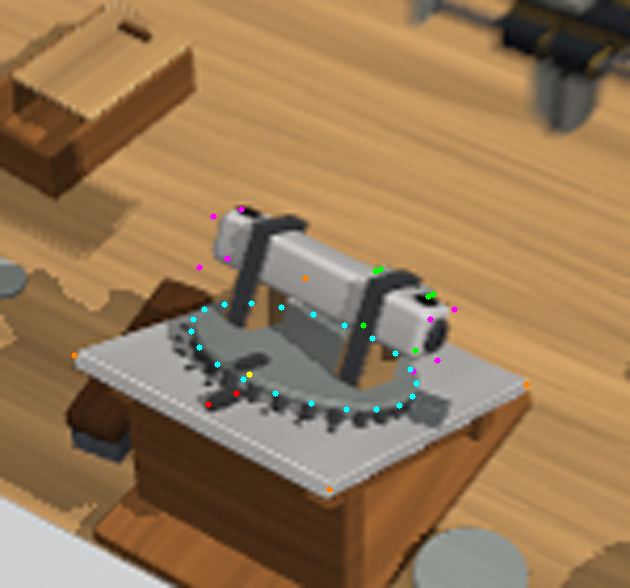

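View pics/t9.png

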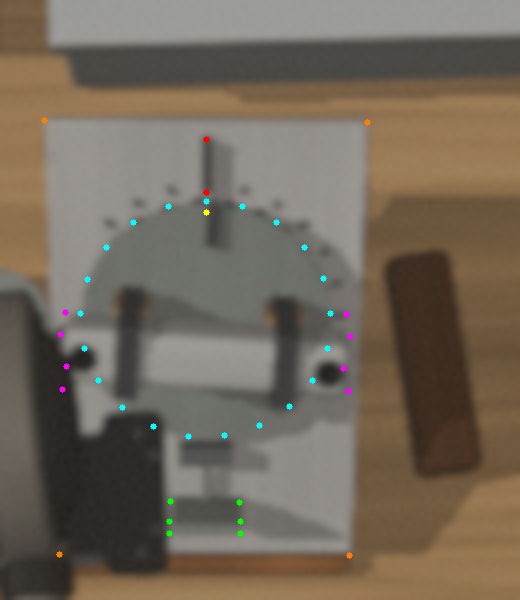

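View pics/s9b.png

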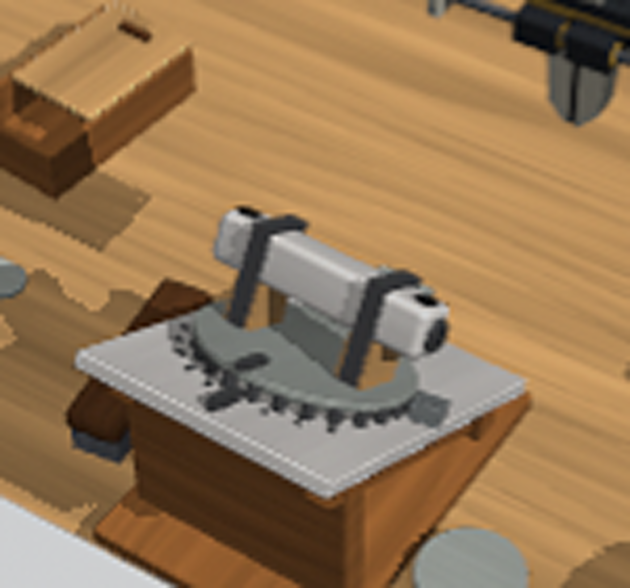

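```bash
cat > ang.py <<'E'
from path import *
def onplane(uv,h,cn="top"):
    f,K,d,E=cam(cn); Rr=F@E[:3,:3];t=F@E[:3,3];q=cv2.undistortPoints(np.array([[uv]],float),K,d)[0,0];v=Rr.T@np.r_[q,1];o=-Rr.T@t
    n=R[:,2];k=((O+n*h-o)@n)/(v@n);return R.T@(o+k*v-O)
def show(a,b,x0,y0,s):
    A,B=[onplane((x0+(p[0]+.5)/s-.5,y0+(p[1]+.5)/s-.5),.084) for p in(a,b)]
    D=A-B;print((A*1000).round(1),(B*1000).round(1),"phi",np.degrees(np.arctan2(D[1],D[0])))
E
python3 - <<'E'
from ang import *
show((195,200),(277,452),205,95,4.6)
show((83,358),(328,373),205,75,4)
for p in [(213,215),(211,245)]:
    print((onplane((205+p[0]/4-.4,75+p[1]/4-.4),.023)*1000).round(1))
for p in [(207,140),(205,192)]:
    print((onplane((205+p[0]/4-.4,75+p[1]/4-.4),.009)*1000).round(1))
E
```

```text
[65.1 20.1 84. ] [-69.8 -21.4  84. ] phi 17.072921377688495
[ 2.5 69.8 84. ] [ -6.  -70.8  84. ] phi 86.5380662355667
[69.1 -4.3 23. ]
[50.7 -3.2 23. ]
[110.2  -0.5   9. ]
[78.9  0.5  9. ]
```

```bash
python3 - <<'E'
from ang import *
def hole(im,x0,y0,r=8):
    g=255-cv2.cvtColor(im,cv2.COLOR_RGB2GRAY)[y0-r:y0+r+1,x0-r:x0+r+1].astype(float)
    w=np.clip(g-200,0,None);Y,X=np.mgrid[y0-r:y0+r+1,x0-r:x0+r+1];return (w*X).sum()/w.sum(),(w*Y).sum()/w.sum()
f=cam("top")[0]
b=hole(f,287,168)
print(b,sensors.observe()["time"])
crop("top",205,75,130,150,4,"t10")
E
```

```text
(np.float64(286.74444444444447), np.float64(168.01666666666668)) 7.9
```

View pics/t10.png

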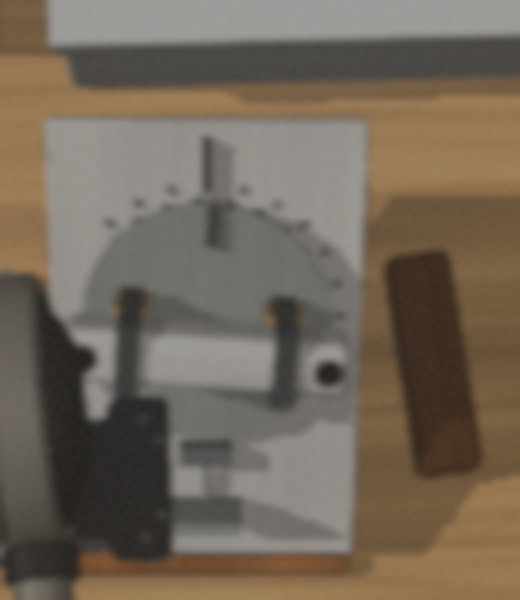

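Call:
send_rows(motion=[[[0.045, 0, -0.015, 0], [0.09, 0, -0.03, 0], [0.135, 0, -0.042, 0], [0.158, 0.01, -0.042, 0], [0.158, 0.05, -0.042, 0], [0.158, 0.09, -0.042, 0], [0.158, 0.11, -0.041, 0], [0.155, 0.115, -0.041, 0]]])

```text
time: 8.75
tool_pos: [0.6845, 0.0765, 0.2067]
tool_rot: [-1.566, 0.014, 0.004]
contact_force: [-0.3, 0.5, 0.1]
opening: 0.0005
```

Call:
send_rows(motion=[[[0, 0, 0, 0]]])

```text
time: 8.85
tool_pos: [0.6845, 0.0765, 0.2069]
tool_rot: [-1.566, 0.014, 0.004]
contact_force: [-0.2, 0.1, 0.8]
opening: 0.0006
```

Call:
send_rows(motion=[[[-0.01, 0.001, 0, 0], [-0.018, 0.002, 0, 0], [-0.023, 0.003, 0, 0], [-0.026, 0.003, 0, 0], [-0.028, 0.004, 0, 0], [-0.03, 0.004, 0, 0], [-0.031, 0.004, 0, 0]]])

```text
time: 9.55
tool_pos: [0.6549, 0.0764, 0.204]
tool_rot: [-1.565, 0.01, 0.004]
contact_force: [6.9, 0.3, -0.8]
opening: 0.0002
```

```bash
python3 - <<'E'
from ang import *
crop("top",205,75,130,150,4,"t11")
E
```

```text
(no output)
```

View pics/t11.png

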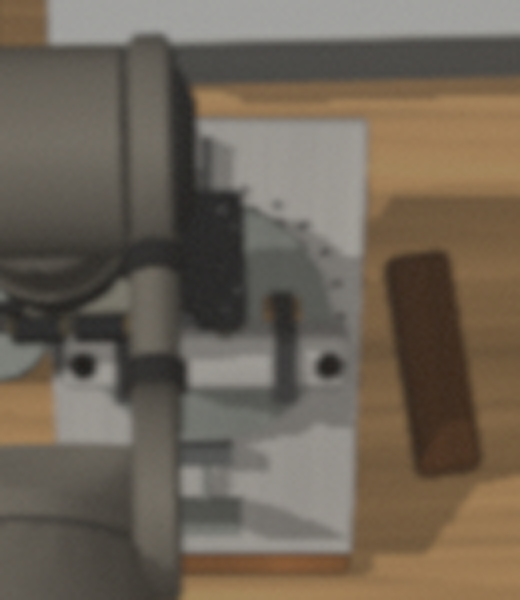

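Call:
send_rows(motion=[[[0.01, -0.003, 0, 0], [0.03, -0.015, 0, 0], [0.03, -0.05, 0, 0], [0.02, -0.09, 0, 0], [0.0, -0.12, 0.0, 0], [-0.04, -0.12, 0.015, 0], [-0.085, -0.12, 0.03, 0], [-0.13, -0.12, 0.045, 0]]])

```text
time: 10.4
tool_pos: [0.5239, 0.1204, 0.3254]
tool_rot: [-1.565, 0.011, 0.003]
contact_force: [-0.4, 0.1, 0.9]
opening: 0.0004
```

```bash
python3 - <<'E'
from ang import *
crop("top",205,75,130,150,4,"t12")
E
```

```text
(no output)
```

View pics/t12.png

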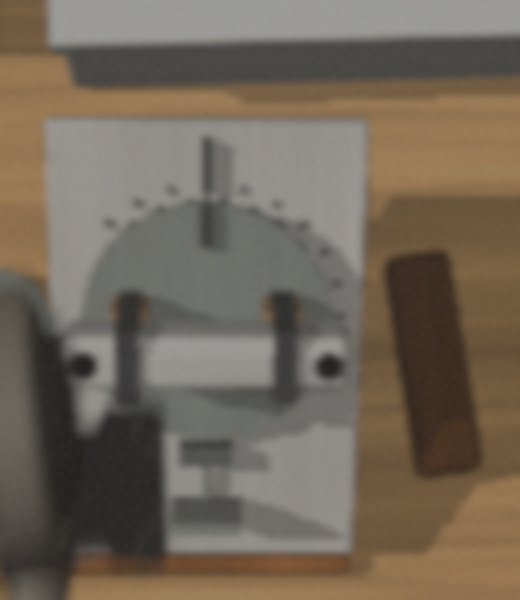

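```bash
python3 - <<'E'
from ang import *
o=sensors.observe();p=o["tool_pos"];print(p)
for tr in(0,.024):
    e=O+R@np.array([-.129+tr,0,.046]); print(tr,"top rear edge",e)
    # finger front face at e.x ; tip 16mm below edge
    c=e+np.array([-.0095,0,-.014+.025]); print("tcp",c,"d",c-p)
E
```

```text
[0.51613898 0.12277077 0.32479669]
0 top rear edge [0.52135294 0.00484908 0.09233717]
tcp [0.51185294 0.00484908 0.10333717] d [-0.00428604 -0.11792169 -0.22145953]
0.024 top rear edge [0.54212672 0.00417809 0.10433717]
tcp [0.53262672 0.00417809 0.11533717] d [ 0.01648774 -0.11859268 -0.20945953]
```

Call:
send_rows(motion=[[[-0.01, 0, -0.04, 0], [-0.02, 0, -0.08, 0], [-0.028, 0, -0.11, 0], [-0.03, 0.02, -0.118, 0], [-0.03, 0.06, -0.118, 0], [-0.03, 0.105, -0.118, 0], [-0.03, 0.15, -0.118, 0], [-0.03, 0.18, -0.118, 0]]])

```text
time: 11.25
tool_pos: [0.4821, 0.0057, 0.142]
tool_rot: [-1.564, 0.023, 0.006]
contact_force: [0.9, 0.5, 0.9]
opening: 0.0001
```

Call:
send_rows(motion=[[[0, 0.015, 0, 0], [0, 0.03, 0, 0], [0, 0.03, 0, 0]]])

```text
time: 11.55
tool_pos: [0.4803, 0.006, 0.1103]
tool_rot: [-1.563, 0.027, 0.006]
contact_force: [0.5, -0.2, 0.8]
opening: 0.0005
```

```bash
python3 - <<'E'
from ang import *
o=sensors.observe();print(o["tool_pos"],o["contact_force"])
crop("scene",190,120,150,140,4.2,"s13")
E
```

```text
[0.48026228 0.00597299 0.11029272] [ 0.45120441 -0.21825711  0.80455013]
```

View pics/s13.png

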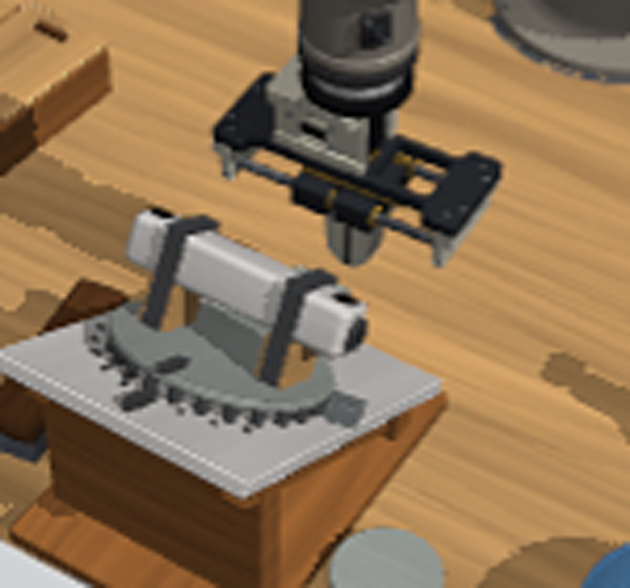

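Call:
send_rows(motion=[[[0.01, 0.003, 0, 0], [0.02, 0.006, -0.001, 0], [0.026, 0.007, -0.001, 0], [0.03, 0.007, -0.001, 0], [0.034, 0.006, -0.001, 0], [0.038, 0.004, -0.001, 0], [0.041, 0.002, -0.001, 0], [0.044, 0.0, -0.001, 0]]])

```text
time: 12.4
tool_pos: [0.5248, 0.005, 0.1105]
tool_rot: [-1.564, 0.026, 0.006]
contact_force: [-3.9, -1.4, 1.0]
opening: 0.0005
```

```bash
python3 - <<'E'
from ang import *
o=sensors.observe();print(o["tool_pos"],o["contact_force"])
crop("scene",190,120,150,140,4.2,"s14");crop("top",205,75,130,150,4,"t14")
E
```

```text
[0.52484201 0.00504181 0.1105479 ] [-3.94203251 -1.36316165  1.02960467]
```

View pics/s14.png

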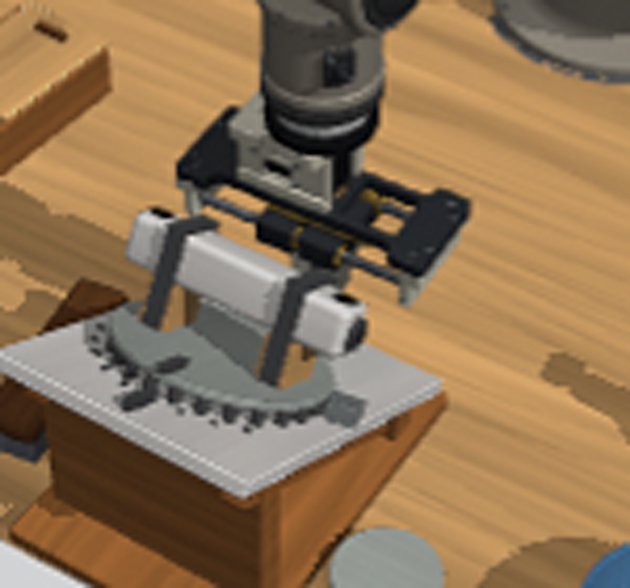

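View pics/t14.png

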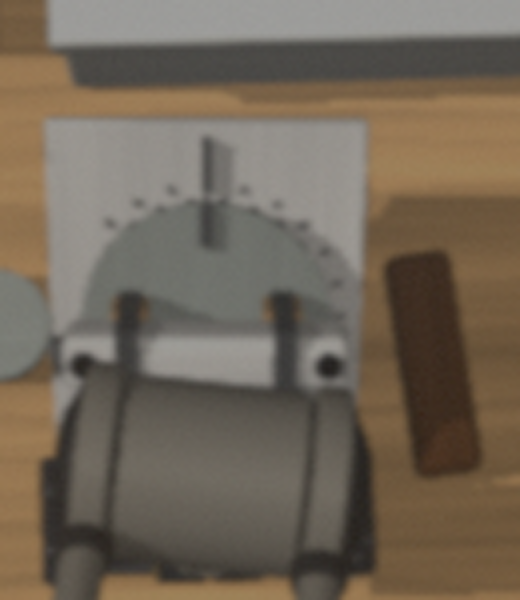

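Call:
send_rows(motion=[[[0.003, -0.0015, -0.0005, 0], [0.0055, -0.003, -0.0005, 0], [0.0075, -0.004, -0.0005, 0], [0.0075, -0.004, -0.0005, 0]]])

```text
time: 12.9
tool_pos: [0.5304, 0.0049, 0.1135]
tool_rot: [-1.563, 0.032, 0.006]
contact_force: [-10.3, 0.0, 1.9]
opening: 0.0005
```

Call:
send_rows(motion=[[[0.002, -0.001, 0, 0], [0.003, -0.0015, 0, 0]]])

```text
time: 13.1
tool_pos: [0.5305, 0.005, 0.1137]
tool_rot: [-1.563, 0.04, 0.006]
contact_force: [-12.5, -1.1, -0.2]
opening: 0.0007
```

Call:
send_rows(motion=[[[0.003, -0.0015, 0, 0], [0.005, -0.0025, 0, 0], [0.006, -0.003, 0, 0]]])

```text
time: 13.4
tool_pos: [0.5309, 0.005, 0.114]
tool_rot: [-1.562, 0.055, 0.006]
contact_force: [-19.1, -3.4, -1.3]
opening: 0.0003
```

Hard stop at 19 N. I'll back off and check the plate.

Call:
send_rows(motion=[[[-0.015, 0.003, 0, 0], [-0.04, 0, 0, 0], [-0.06, -0.04, 0, 0], [-0.07, -0.08, 0.02, 0], [-0.07, -0.12, 0.06, 0], [-0.07, -0.16, 0.1, 0], [-0.07, -0.18, 0.14, 0], [-0.07, -0.18, 0.18, 0]]])

```text
time: 14.2
tool_pos: [0.472, 0.1849, 0.3034]
tool_rot: [-1.56, 0.045, 0.006]
contact_force: [1.3, 0.4, -0.6]
opening: 0.0004
```

```bash
python3 - <<'E'
from ang import *
o=sensors.observe();print(o["tool_pos"],o["contact_force"])
crop("scene",190,160,140,110,4.5,"s15");crop("top",205,75,130,150,4,"t15")
K=cam("top")[1:]
for tr in(0,.02,.024):
    q=proj(O+np.array([[-.129+tr,.022,.046],[-.129+tr,-.022,.046],[-.121+tr,-.022,.046]])@R.T,*K);print(tr,((q+.5-[205,75])*4).round(0).tolist())
E
```

```text
[0.47202559 0.18494031 0.30338214] [ 1.26222195  0.44331717 -0.55856658]
0 [[170.0, 533.0], [240.0, 533.0], [240.0, 522.0]]
0.02 [[169.0, 504.0], [241.0, 505.0], [241.0, 493.0]]
0.024 [[169.0, 498.0], [241.0, 499.0], [241.0, 487.0]]
```

View pics/s15.png

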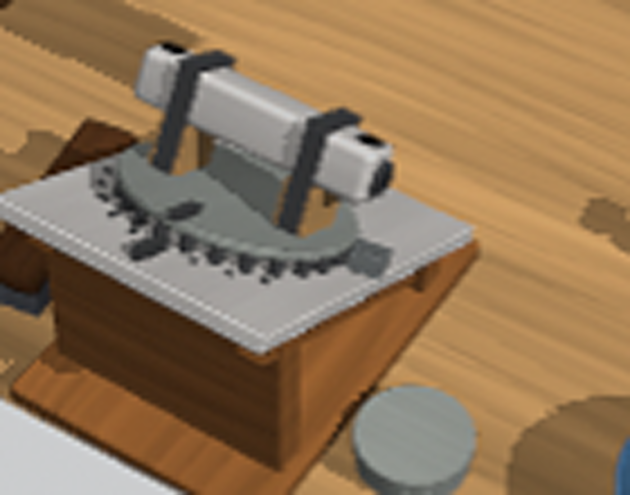

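View pics/t15.png

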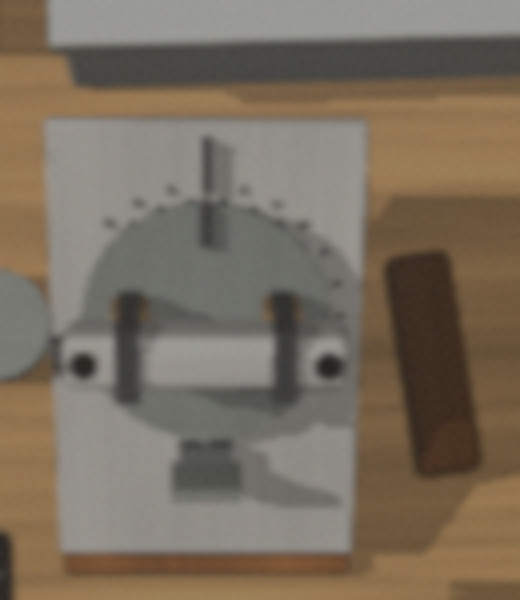

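```bash
python3 - <<'E'
import cv2,numpy as np
for n in("t10","t12","t15"):
    g=cv2.cvtColor(cv2.imread(f"pics/{n}.png"),cv2.COLOR_BGR2GRAY).astype(float)
    p=g[:,185:232].mean(1); 
    d=np.gradient(p); 
    print(n,p[430:548:3].round(0).astype(int).tolist())
    i=470+np.argmax(d[470:545]);print("edge",i, np.interp(125,p[i-8:i+8],np.arange(i-8,i+8)))
E
```

```text
t10 [110, 110, 107, 94, 77, 70, 74, 81, 85, 85, 86, 92, 105, 117, 124, 126, 125, 124, 124, 124, 122, 117, 103, 87, 79, 78, 79, 79, 79, 80, 84, 93, 103, 110, 116, 127, 138, 142, 144, 139]
edge 534 534.4052631578948
t12 [110, 110, 106, 93, 77, 70, 74, 81, 84, 84, 85, 92, 104, 116, 123, 125, 124, 124, 124, 123, 121, 117, 102, 86, 78, 78, 78, 79, 79, 79, 83, 93, 103, 109, 116, 126, 137, 141, 144, 138]
edge 534 534.5977011494252
t15 [110, 110, 107, 95, 81, 75, 77, 82, 85, 86, 85, 82, 80, 79, 79, 79, 80, 81, 82, 88, 97, 106, 110, 117, 126, 135, 141, 142, 142, 142, 142, 142, 142, 142, 141, 142, 142, 142, 143, 138]
edge 502 501.67914438502675
```

```bash
python3 - <<'E'
from ang import *
K=cam("top")[1:]
a=cv2.imread("pics/t12.png",0);b=cv2.imread("pics/t15.png",0)
for y0,y1,x0,x1 in((505,545,185,232),(488,542,180,236),(515,542,190,228)):
    r=cv2.matchTemplate(b,a[y0:y1,x0:x1],cv2.TM_CCOEFF_NORMED)
    _,m,_,l=cv2.minMaxLoc(r[:,x0-4:x0+5]); yy=l[1]; c=r[yy-1:yy+2,x0-4+l[0]]; sub=(c[0]-c[2])/(2*(c[0]-2*c[1]+c[2]))
    print(m,y0-yy-sub)
for n in(.046,.03):
    for s in (-.129,-.121):
        q=[proj(O+R@np.array([s+t,0,n]),*K)[0,1]*4 for t in(0,.022,.023,.024)];print(n,s,(q[0]-np.array(q)).round(2))
E
```

```text
0.9977700114250183 33.88004
0.9165496230125427 -55.49039
0.9969386458396912 33.48059
0.046 -0.129 [ 0.   31.68 33.13 34.59]
0.046 -0.121 [ 0.   31.88 33.34 34.8 ]
0.03 -0.129 [ 0.   31.37 32.8  34.24]
0.03 -0.121 [ 0.   31.56 33.   34.45]
```

Call:
send_rows(motion=[[[0, 0, -0.04, 0], [0, 0.02, -0.08, 0], [0, 0.05, -0.12, 0], [0, 0.09, -0.15, 0], [0, 0.13, -0.175, 0], [0.01, 0.165, -0.18, 0], [0.02, 0.185, -0.18, 0], [0.03, 0.19, -0.18, 0]]])

```text
time: 15.2
tool_pos: [0.4903, 0.0042, 0.1038]
tool_rot: [-1.561, 0.058, 0.006]
contact_force: [-0.1, 0.1, -0.4]
opening: 0.0002
```

Call:
send_rows(motion=[[[0.005, 0, 0, 0], [0.005, 0, 0, 0]]])

```text
time: 15.4
tool_pos: [0.4963, 0.0037, 0.104]
tool_rot: [-1.562, 0.057, 0.006]
contact_force: [-0.6, -0.3, -0.3]
opening: 0.0006
```

Call:
send_rows(motion=[[[0.01, -0.004, 0.001, 0], [0.02, -0.008, 0.001, 0], [0.028, -0.01, 0.001, 0], [0.033, -0.011, 0.001, 0], [0.037, -0.012, 0.001, 0], [0.041, -0.013, 0.001, 0], [0.045, -0.014, 0.001, 0]]])

```text
time: 16.1
tool_pos: [0.5317, 0.0048, 0.1145]
tool_rot: [-1.561, 0.082, 0.007]
contact_force: [-42.5, -5.2, 21.5]
opening: 0.0005
```

Call:
send_rows(motion=[[[-0.01, 0.002, 0, 0], [-0.035, 0, 0, 0], [-0.06, -0.04, 0, 0], [-0.07, -0.08, 0.02, 0], [-0.07, -0.12, 0.06, 0], [-0.07, -0.16, 0.1, 0], [-0.07, -0.18, 0.14, 0], [-0.07, -0.18, 0.18, 0]]])

```text
time: 16.9
tool_pos: [0.4766, 0.1842, 0.3054]
tool_rot: [-1.56, 0.075, 0.006]
contact_force: [1.9, -0.2, -0.1]
opening: 0.0005
```

```bash
python3 - <<'E'
from ang import *
o=sensors.observe();print(o["tool_pos"],o["contact_force"],o["time"])
crop("scene",150,140,190,140,4.2,"s16");crop("top",205,75,130,150,4,"t16");crop("top",80,70,400,210,2,"t16w")
b=cv2.imread("pics/t16.png",0)
for nm in("t12","t15"):
  a=cv2.imread(f"pics/{nm}.png",0)
  for y0,y1,x0,x1 in((505,545,185,232),(515,542,190,228)):
    if nm=="t15": y0-=33;y1-=33
    r=cv2.matchTemplate(b,a[y0:y1,x0:x1],cv2.TM_CCOEFF_NORMED)
    _,m,_,l=cv2.minMaxLoc(r[:,x0-4:x0+5]); yy=l[1]; c=r[yy-1:yy+2,x0-4+l[0]]; sub=(c[0]-c[2])/(2*(c[0]-2*c[1]+c[2]))
    print(nm,m,y0-yy-sub)
E
```

```text
[0.47662399 0.18420678 0.30543459] [ 1.87743466 -0.24843466 -0.13755257] 16.9
t12 0.9979698061943054 33.98818
t12 0.9970187544822693 33.66482
t15 0.99892657995224 0.11395641
t15 0.9985420107841492 0.09865573
```

View pics/t16.png

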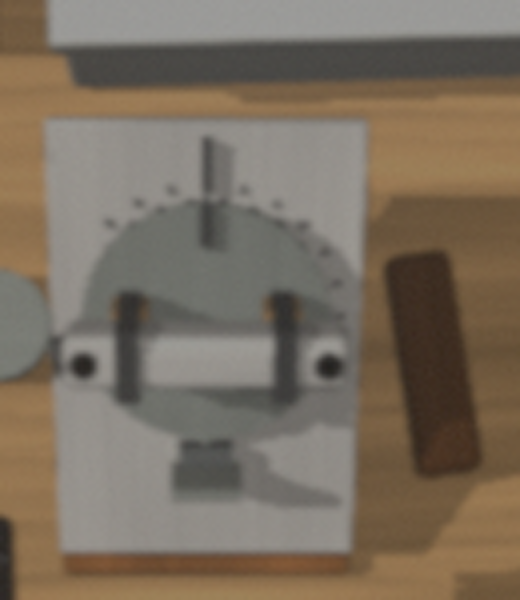

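View pics/t16w.png

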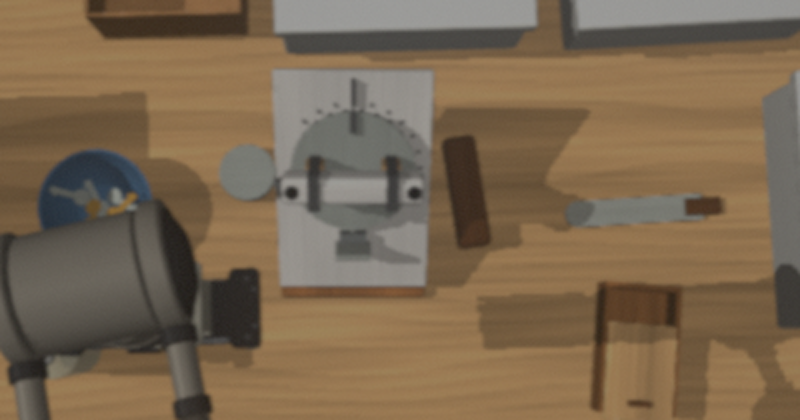

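```bash
python3 -c "
from cell import hand_in
print(hand_in())"
```

```text
the job is handed in; nothing more can be done
None
```

The head is at the long mark and the bolt is pushed in against its stop. I handed the job in at about 17 s, with the gripper clear of the stand.

- **Turning the head:** It started in notch 1. I pushed the lock's upper end round with the closed fingers. After the first release it stood about 3.5 degrees short, so I nudged it on. In the last pictures the pointer is in line with the long mark and the bar reads about 90 degrees.
- **Pushing the bolt:** The plate ran up to a hard stop at about 19 N. The camera put its travel at about 23.3 mm, against the nominal 24 mm; that camera measurement is good to roughly half a millimetre. To be sure, I pushed a second time, and the plate moved less than 0.1 mm more, so I took it to be fully in.
- **Force on the second push:** That push briefly read about 42 N along x (48 N in all) at the wrist, more than I meant. Only the fingertips were meant to be on the plate, and the gripper's body should have been clear of everything. This is well under the 120 N wrist limit, but above the 40 N set for the arm and gripper body.
- **Other things on the bench:** The tin, brush, shoe horn and tray look unmoved. The arm partly hid the bowl and the spray bottle in the last picture, and I felt no contact away from the stand.

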